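# Lay out the reagents for an analyser run

### The arm

A 6-joint arm with a two-finger parallel gripper is mounted at the origin on the work surface. World frame = base frame: x ahead of the robot, y to its left, z up, the work surface at z = 0. Lengths are in mm, angles in rad, forces in N, time in s.
With the tool pointing down it reaches from about 300 to 875 mm from the base axis. Payload 4.2 kg.
Tool frame: the origin (TCP) lies midway between the tips of the shut fingers; the grasp point (between the pads) lies 19 mm behind it; z points along the fingers, y is the line along which they close (so a half turn about z gives the same grasp; the last joint's range is limited). The gripper opens to 85 mm and grips with 20 to 120 N. Pads are 22 mm wide; open, the fingers measure 114 mm over their backs; the gripper's body (76 mm by 85 mm) begins 54 mm behind the grasp point. The pads swing forward as they close: fully open they stand 13 mm farther back than shut.
Start: joints at [-1.128, 0.32, 1.565, -0, 1.257, -0.02], TCP at [256.717, -514.527, 231.338] pointing down, gripper open.
Joint ranges: [-3.11, 3.11], [-0.84, 2.01], [0.21, 2.61], [-1.34, 4.49], [0.05, 2.63], [-2.56, 2.56]. Speed limits (rad/s): [2.57, 2.57, 3.14, 3.14, 3.14, 3.14].

### API

Orientations are given as a unit quaternion [w, x, y, z].
In Python, from station import arm gives the robot as it stands.
- The arm moves only by the shell command python3 -m jog 'ROWS' [OPENING] [FORCE]. ROWS is a JSON object whose one key "motion" holds a list of rows, each a list of 4 numbers: the shift along the world's x, y, z in cm, then the turn about the world's z in degrees. In form: {"motion": [[dx, dy, dz, spin], ...]}. A call has 1 to 20 rows; each row is the pose to reach, as a shift and turn from the pose commanded when the call began; what a row does not reach only later rows make up. A row lasts 1/8 s, in which the tool goes at most 62.5 mm and 10.7 degrees, less where a joint would pass 70% of its speed; a pose out of reach is approached as far as the arm can. A call with a gripper value outside its range is refused whole. OPENING is the finger opening in cm, from 0 to 8.54, set as the call begins (- or left out, the last holds). The fingers move at their own pace and stop on an object; FORCE is the grip in N (left out, the last holds). Time passes only in rows, so rows that repeat a pose let the fingers close. It gives the time, the measured TCP pose, the force, the opening and the grip force at its end, in the units of the state.
- arm.read_state(): the state, without advancing time (a new reading comes with each control period).
- arm.capture(name): name is "side" or "top" or "wrist"; returns a dict with "frame" (420x560x3 uint8, blue, green, red), "mtx" (3x3 intrinsics, pixels), "k1" (the pictures are not rectified: a ray, as slopes to the right and down, at radius r is drawn at 1 + k1 r^2 times it, then the intrinsics apply), "camera_from_world" (4x4, takes a point from world to camera coordinates); the wrist camera has in their place "hand_eye" (4x4, takes a point from camera to tool coordinates, whose origin is the TCP and whose axes are the flange's). Camera axes: x right, y down, z forward; pixel columns grow to the right and rows downward; lengths in mm; the calibration is good to about 2 mm. A picture is of the moment at which its call begins: read the wrist's pose just before it. There is no depth.
- arm.sign_off(): hands the job in; it is judged then, once.
The state is a dict: "t": time; "qpos": joint angles; "qvel": joint speeds; "joint_efforts": joint torques, N m; "eef_pos": TCP position; "orientation": TCP orientation; "wrist_force": force on the tool from outside, world axes, zero at the start; "torque": the same for the moment, N m; "gripper_width": finger opening in mm; "grip_force": force on a finger pad.
Only numpy, scipy, OpenCV 4.12 (cv2) and the standard library are available. Lean on these libraries where they do the work, as an engineer would, in place of code of your own. Each camera call takes 0.05 s, during which the arm holds its last target. There are 200 camera calls.

### The job

Lay out the reagent mat for the next analyser run: stand the blue-capped bottle in the centre of the blue disc and the yellow-capped amber bottle in the centre of the yellow disc, and stand the red-lidded jar in the white front lane, in line with the two bottles and midway between them. Stack the orange pot centrally on top of the jar's lid, and stand the open beaker in the middle of the grey back lane, directly behind the jar. Leave the green-capped bottle where it is, and have everything upright and let go at the end.

Things in the scene. Friction and masses are not known exactly. Their poses are not given: they have to be found in the camera images.
- mat: Fixed reagent mat, 160 mm deep (its x), 270 mm wide (its y), 3 mm thick. Origin: centre of its underside, on the bench. Its -x half, nearer the robot, is the white front lane; its +x half the grey back lane ('behind'). Lane centre lines at x = -40 and +40 mm in its frame. The discs lie on the front lane's centre line at y = +90 and -90 mm. Turned by up to 15 degrees.
- blue_seat: Blue disc fixed on the mat's white front lane, 64 mm diameter, 3 mm thick, its top 6 mm above the bench. Origin at the centre of its underside. It may be at the left or the right end.
- yellow_seat: Yellow disc fixed on the mat's white front lane, same size as the blue one (64 mm diameter, top 6 mm above the bench), at the other end. Origin at the centre of its underside.
- blue_bottle: White plastic bottle with a BLUE cap: standing round bottle, 44 mm diameter straight body up to 60 mm height, shoulder, then a 28 mm diameter cap from 72 to 88 mm (full height 88 mm), about 130 g. Origin at the centre of the underside, z up along its axis; round, so yaw means nothing.
- yellow_bottle: Amber (brown) bottle with a YELLOW cap: standing round bottle, 44 mm diameter straight body up to 60 mm height, shoulder, then a 28 mm diameter cap from 72 to 88 mm (full height 88 mm), about 130 g. Origin at the centre of the underside, z up along its axis; round, so yaw means nothing.
- green_bottle: White plastic bottle with a GREEN cap, not needed: standing round bottle, 44 mm diameter straight body up to 60 mm height, shoulder, then a 28 mm diameter cap from 72 to 88 mm (full height 88 mm), about 130 g. Origin at the centre of the underside, z up along its axis; round, so yaw means nothing.
- jar: Low round jar, pale blue-grey 50 mm diameter body with a flat RED lid of 52 mm diameter from 36 to 50 mm height (full height 50 mm), about 120 g. Origin at the centre of the underside, z up.
- pot: Small closed ORANGE round pot with a black dot on its flat top, 40 mm diameter, 26 mm high, about 40 g. Origin at the centre of the underside, z up.
- beaker: Open round teal-grey plastic beaker, straight walls, 50 mm outer diameter, 58 mm high, wall 3 mm, about 60 g. Origin at the centre of the underside, z up.

How it is judged (in metres and radians):
At the end, for the whole second after the job is handed in: Each bottle stands within 12 mm of its own disc's centre; jar and beaker stand on the mat within 15 mm (along and across) of the middle of the front and back lane; the pot is on the jar's lid, axes within 10 mm; all five upright within 0.1 rad and at rest (horizontal distance between blue_bottle and blue_seat below 0.012 m and height (world z) of blue_bottle between 0.003 and 0.01 m and horizontal distance between yellow_bottle and yellow_seat below 0.012 m and height (world z) of yellow_bottle between 0.003 and 0.01 m and y of jar in the frame of mat between -0.015 and 0.015 m and x of jar in the frame of mat between -0.055 and -0.025 m and height (world z) of each of jar, beaker below 0.007 m and y of beaker in the frame of mat between -0.015 and 0.015 m and x of beaker in the frame of mat between 0.025 and 0.055 m and horizontal distance between pot and jar below 0.01 m and height (world z) of pot between 0.049 and 0.058 m and angle between each of blue_bottle, yellow_bottle, jar, pot, beaker's own z axis and vertical below 0.1 rad and linear speed of each of blue_bottle, yellow_bottle, jar, pot, beaker below 0.01 m/s); the robot touches nothing.
It fails at once if the green-capped bottle is moved by more than 20 mm or tipped (distance of green_bottle from where it was at the start of the episode above 0.02 m or angle between green_bottle's own z axis and vertical above 0.3 rad).
It also fails if it takes over 120 s, if anything falls off the work surface, if the arm or the gripper's body presses on something with over 40 N, if the wrist force passes 120 N, or if a joint passes its speed limit or range.

## Working session

There is one attempt and no reset: what is moved stays moved. The work goes in short steps, Python scripts to look and compute and a shell command to move; the robot and the scene stay as the last step left them, time stands still between calls to the robot, and variables do not carry over. Pictures are saved under pics/ and viewed, at most 14 in all, crops included, and the job is handed in when it is done.

```bash
mkdir -p pics; ls
python3 - <<'E'
from station import arm
import cv2
for n in("top","side"):
    c=arm.capture(n); cv2.imwrite(f"pics/{n}0.png",c["frame"]); print(n,c["mtx"].tolist(),c["k1"],c["camera_from_world"].round(3).tolist())
s=arm.read_state(); print(s)
E
```

```text
pics
top [[540.6162500900097, 0.0, 276.8842575324176], [0.0, 540.6162500900097, 206.18060478752767], [0.0, 0.0, 1.0]] -0.19605504837865542 [[0.025, -1.0, -0.002, -11.071], [-0.991, -0.025, -0.128, 502.517], [0.128, 0.006, -0.992, 1165.768], [0.0, 0.0, 0.0, 1.0]]
side [[459.3022880994266, 0.0, 274.95360063764736], [0.0, 459.3022880994266, 203.0356105937423], [0.0, 0.0, 1.0]] -0.029887656647828473 [[-0.861, -0.509, 0.009, 420.787], [-0.389, 0.647, -0.656, 226.348], [0.328, -0.568, -0.755, 985.485], [0.0, 0.0, 0.0, 1.0]]
{'t': 0.1, 'qpos': array([-1.12798143e+00,  3.20218618e-01,  1.56552508e+00,  4.44780445e-07,
        1.25736784e+00, -2.00104282e-02]), 'qvel': array([ 2.66140615e-04, -2.87312454e-03, -1.73892146e-03,  5.48734825e-04,
        2.12917226e-03,  4.10729867e-05]), 'joint_efforts': array([-6.12660751e-04, -4.16409802e+01, -2.34704196e+01, -1.50607384e-04,
        4.90684382e-03, -9.57810556e-06]), 'eef_pos': array([ 256.54786306, -514.14562002,  230.58409572]), 'orientation': array([-7.42577981e-04,  9.73343104e-01,  2.29352624e-01, -1.59147465e-04]), 'wrist_force': array([ 0.08820369,  0.74794397, -1.24598658]), 'torque': array([0.023268  , 0.05038378, 0.0173976 ]), 'grip_force': 0.0, 'gripper_width': 85.13630378870943}
```

View pics/top0.png

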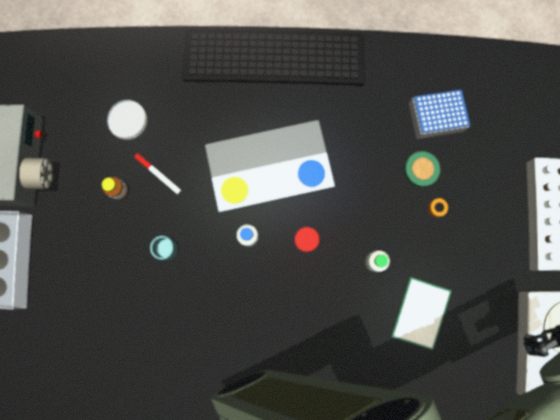

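View pics/side0.png

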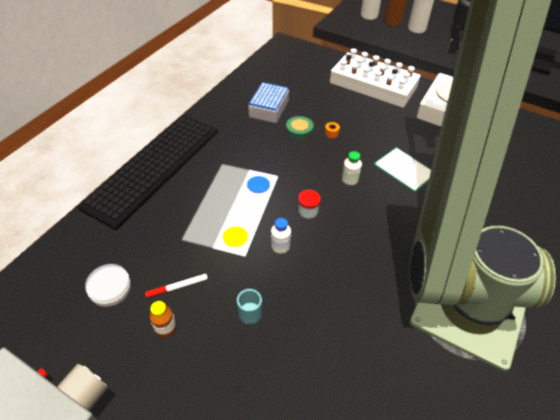

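The top view shows the mat with the yellow disc at (234,190) and the blue disc at (311,173). Caps are at (108,184) yellow, (246,235) blue and (381,261) green. The jar lid is at (307,239), the beaker at (162,248), and the orange pot with its black dot at (439,207). The orange/green dish at (423,168) isn't part of the task. The side view agrees with this.

```bash
cat > see.py <<'E'
import numpy as np, cv2
from scipy.optimize import least_squares
from station import arm
# name: (hsv lo, hsv hi, [(radius,z0,z1)])
O={'blue_seat':((100,150,80),(125,255,255),32,3,6),'yellow_seat':((22,150,100),(35,255,255),32,3,6),
'blue':((100,150,80),(125,255,255),14,72,88),'yellow':((22,150,80),(35,255,255),14,72,88),
'green':((45,120,60),(80,255,255),14,72,88),'jar':((0,150,80),(6,255,255),26,36,50),
'pot':((8,150,80),(20,255,255),20,0,26),'beaker':((82,50,30),(98,255,255),25,0,58)}
def proj(c,P):
    M=c['camera_from_world']; return cv2.projectPoints(np.float64(P),cv2.Rodrigues(M[:3,:3])[0],M[:3,3],c['mtx'],np.array([c['k1'],0,0,0]))[0][:,0]
def hull(c,o,x,y,dz=0):
    r,z0,z1=o[2:]; a=np.linspace(0,2*np.pi,60,endpoint=False)
    return cv2.convexHull(proj(c,[[x+r*np.cos(t),y+r*np.sin(t),z+dz] for z in(z0,z1) for t in a]).astype(np.float32))
def cen(h):
    m=cv2.moments(h); return np.array([m['m10'],m['m01']])/m['m00'],m['m00']
def blob(c,o,seed,rad=15):
    m=cv2.inRange(cv2.cvtColor(c['frame'],cv2.COLOR_BGR2HSV),o[0],o[1])
    n,l,s,ce=cv2.connectedComponentsWithStats(m)
    k=[i for i in range(1,n) if np.hypot(*(ce[i]-seed))<rad and s[i,4]>20]
    if not k: return None
    k=max(k,key=lambda i:s[i,4]); ct=cv2.findContours((l==k).astype(np.uint8),cv2.RETR_EXTERNAL,cv2.CHAIN_APPROX_NONE)[0][0]
    h=cv2.convexHull(ct); z=np.zeros(m.shape,np.uint8); cv2.fillPoly(z,[h],1); mm=cv2.moments(z,True)
    return np.array([mm['m10'],mm['m01']])/mm['m00'],mm['m00']
def find(c,n,x0,dz=0,rad=15):
    o=O[n]; b=blob(c,o,cen(hull(c,o,*x0,dz))[0],rad)
    if b is None: return None
    f=least_squares(lambda p:cen(hull(c,o,*p,dz))[0]-b[0],x0)
    return f.x.round(1),round(b[1]/cen(hull(c,o,*f.x,dz))[1],2)
def ray(c,u,z):
    M=c['camera_from_world']; q=cv2.undistortPoints(np.float64([[u]]),c['mtx'],np.array([c['k1'],0,0,0]))[0,0]
    d=M[:3,:3].T@[*q,1]; e=-M[:3,:3].T@M[:3,3]; return (e+d*(z-e[2])/d[2])[:2]
def look(seeds=None,**k):
    C={n:arm.capture(n) for n in('top','side')}; return C
E
python3 - <<'E'
from see import *
S={'blue_seat':(311,173),'yellow_seat':(234,190),'blue':(246,235),'yellow':(108,184),'green':(381,261),'jar':(307,239),'pot':(439,207),'beaker':(162,248)}
C=look()
for n,s in S.items():
    x0=ray(C['top'],s,O[n][4]); print(n,find(C['top'],n,x0),find(C['side'],n,x0,rad=25))
for u in [(205,144),(320,121),(335,187),(219,212)]: print(ray(C['top'],u,3).round())
E
```

```text
blue_seat (array([585.2, -74.5]), 0.8) (array([584.5, -74.2]), 0.77)
yellow_seat (array([542. , 100.6]), 0.77) (array([540. , 102.4]), 0.85)
blue (array([436.2,  65.1]), 0.59) (array([436.8,  63.8]), 0.82)
yellow (array([536.1, 371.5]), 1.11) (array([536.2, 369.7]), 1.02)
green (array([ 386.4, -221.5]), 0.69) (array([ 387.1, -224.1]), 0.98)
jar (array([430.5, -65.4]), 1.1) (array([430.7, -65.6]), 1.06)
pot (array([ 511.9, -367.4]), 1.06) (array([ 510.8, -365.8]), 1.17)
beaker (array([403.6, 252.1]), 1.14) (array([403.1, 251. ]), 1.08)
[648. 172.]
[709. -94.]
[ 554. -130.]
[490. 133.]
```

The two cameras agree to about 2 mm, and the disc spacing measures 181 mm against the nominal 180. That puts the mat yaw at 14°. Targets are jar (563, 13.5), beaker (640.6, 33), blue (585, -74.4) and yellow (541, 101.5). I'll start with the jar, closing along the mat's y.

```bash
python3 -m jog '{"motion": [[1.5,4,0,-2],[3.5,9,0,-4],[5.8,15,0,-6],[8.1,21,0,-8],[10.4,27,0,-10],[12.8,33,0,-12.5],[15.1,39,-4,-12.5],[17.4,44.9,-8,-12.5],[17.4,44.9,-12,-12.5],[17.4,44.9,-12,-12.5],[17.4,44.9,-12,-12.5]]}' 8.5 40
```

```text
t: 1.58
eef_pos: [431.5, -66.1, 112.3]
orientation: [0.0, 0.993, 0.122, 0.001]
wrist_force: [0.2, 1.0, 0.1]
gripper_width: 84.9
grip_force: 0.0
```

```bash
python3 -m jog '{"motion": [[0,0,-4,0],[0,0,-7.5,0],[0,0,-9.1,0],[0,0,-9.1,0],[0,0,-9.1,0]]}' && python3 -m jog '{"motion": [[0,0,0,0],[0,0,0,0],[0,0,0,0],[0,0,0,0],[0,0,0,0],[0,0,0,0],[0,0,0,0],[0,0,0,0]]}' 4 40
```

```text
t: 2.2
eef_pos: [432.2, -66.5, 22.0]
orientation: [0.001, 0.993, 0.121, 0.002]
wrist_force: [0.2, 0.6, 0.9]
gripper_width: 84.9
grip_force: 0.0
t: 3.2
eef_pos: [431.2, -65.7, 21.4]
orientation: [0.0, 0.993, 0.122, 0.001]
wrist_force: [-1.1, 0.5, 7.6]
gripper_width: 50.8
grip_force: 40.4
```

```bash
python3 -m jog '{"motion": [[0,0,2,0],[0,0,5,0],[0,0,8,0],[0,0,8,0]]}'
```

```text
t: 3.7
eef_pos: [432.2, -65.7, 102.2]
orientation: [0.001, 0.993, 0.122, 0.003]
wrist_force: [-0.4, 0.6, -2.2]
gripper_width: 50.6
grip_force: 41.9
```

```bash
python3 -m jog '{"motion": [[3,2,0,0],[6.5,4,0,0],[10,6,0,0],[13.2,7.9,0,0],[13.2,7.9,-2,0],[13.2,7.9,-5,0],[13.2,7.9,-7,0],[13.2,7.9,-7.6,0],[13.2,7.9,-7.6,0],[13.2,7.9,-7.7,0],[13.2,7.9,-7.7,0]]}'
```

```text
t: 5.08
eef_pos: [560.8, 13.6, 24.4]
orientation: [-0.0, 0.993, 0.122, -0.002]
wrist_force: [-6.5, 0.1, 15.8]
gripper_width: 50.4
grip_force: 43.5
```

```bash
python3 -m jog '{"motion": [[0,0,0,0],[0,0,0,0],[0,0,0,0],[0,0,0,0],[0,0,0,0]]}' 8.5; python3 -m jog '{"motion": [[0,0,3,0],[0,0,8,0],[0,0,14,0],[0,0,14,0]]}'
```

```text
t: 5.7
eef_pos: [562.7, 13.5, 23.2]
orientation: [0.0, 0.993, 0.122, -0.0]
wrist_force: [-0.4, 0.2, -0.9]
gripper_width: 84.6
grip_force: 0.0
t: 6.2
eef_pos: [565.9, 13.5, 168.6]
orientation: [0.001, 0.993, 0.122, 0.006]
wrist_force: [-0.4, 0.1, -0.8]
gripper_width: 84.9
grip_force: 0.0
```

```bash
python3 - <<'E'
from see import *
C=look()
for k in C: print(find(C[k],'jar',(563,13.5),3),k)
E
python3 -m jog '{"motion": [[-2.5,4,0,0],[-5.5,8.5,0,0],[-8.5,13,0,0],[-11.5,17.5,0,0],[-14,21.5,0,0],[-15.9,23.8,-1,0],[-15.9,23.8,-5,0],[-15.9,23.8,-9,0],[-15.9,23.8,-12,0],[-15.9,23.8,-14.3,0],[-15.9,23.8,-14.3,0],[-15.9,23.8,-14.3,0]]}'
```

```text
(array([561.9,  13.5]), 0.65) top
(array([559.8,  14.2]), 0.81) side
t: 7.8
eef_pos: [403.5, 251.4, 20.2]
orientation: [0.0, 0.993, 0.122, -0.0]
wrist_force: [-0.5, 0.7, 0.6]
gripper_width: 85.1
grip_force: 0.0
```

```bash
python3 -m jog '{"motion": [[0,0,0,0],[0,0,0,0],[0,0,0,0],[0,0,0,0],[0,0,0,0],[0,0,0,0],[0,0,0,0],[0,0,0,0]]}' 4 25; python3 -m jog '{"motion": [[0,0,2,0],[0,0,5,0],[0,0,10,0],[0,0,14,0],[0,0,14,0]]}'
```

```text
t: 8.8
eef_pos: [404.1, 251.7, 21.2]
orientation: [-0.0, 0.993, 0.122, 0.001]
wrist_force: [-0.9, -1.4, 6.6]
gripper_width: 49.1
grip_force: 25.9
t: 9.43
eef_pos: [405.4, 252.5, 163.4]
orientation: [-0.001, 0.993, 0.122, 0.003]
wrist_force: [0.8, -0.7, -1.9]
gripper_width: 49.3
grip_force: 26.3
```

```bash
python3 -m jog '{"motion": [[3,-2.7,0,0],[6.5,-6,0,0],[10,-9.2,0,0],[13.5,-12.4,0,0],[17,-15.6,0,0],[20.5,-18.9,0,0],[23.7,-21.9,0,0],[23.7,-21.9,-4,0],[23.7,-21.9,-8,0],[23.7,-21.9,-12,0],[23.7,-21.9,-13.5,0],[23.7,-21.9,-13.6,0],[23.7,-21.9,-13.7,0],[23.7,-21.9,-13.7,0]]}'
```

```text
t: 11.18
eef_pos: [640.9, 32.5, 23.6]
orientation: [0.0, 0.993, 0.122, 0.0]
wrist_force: [0.1, -0.5, -0.8]
gripper_width: 49.2
grip_force: 26.0
```

```bash
python3 -m jog '{"motion": [[0,0,0,0],[0,0,0,0],[0,0,0,0],[0,0,0,0],[0,0,0,0]]}' 8.5; python3 -m jog '{"motion": [[0,0,3,0],[0,0,8,0],[0,0,14,0],[0,0,14,0],[0,0,14,0]]}'
python3 - <<'E'
from see import *
C=look()
for k in C: print(find(C[k],'beaker',(640,33),3),find(C[k],'pot',(511,-366)),find(C[k],'jar',(561,13.5),3),k)
E
```

```text
t: 11.8
eef_pos: [640.7, 32.5, 23.4]
orientation: [0.0, 0.993, 0.122, 0.0]
wrist_force: [0.5, -0.1, 0.1]
gripper_width: 85.5
grip_force: 0.0
t: 12.42
eef_pos: [640.3, 32.5, 163.1]
orientation: [0.0, 0.993, 0.122, -0.0]
wrist_force: [0.8, 0.4, -0.6]
gripper_width: 85.2
grip_force: 0.0
None (array([ 511.8, -367.2]), 1.09) None top
(array([640.2,  32.9]), 0.94) (array([ 510.8, -365.7]), 1.16) (array([560.2,  14.7]), 0.78) side
```

```bash
python3 -m jog '{"motion": [[-1.2,-4,0,0],[-3,-9,0,0],[-4.7,-14.5,0,0],[-6.5,-20,0,0],[-8.3,-25.5,0,0],[-10,-31,0,0],[-11.8,-36.5,0,0],[-12.9,-39.9,0,0],[-12.9,-39.9,-5,0],[-12.9,-39.9,-10,0],[-12.9,-39.9,-14,0],[-12.9,-39.9,-16,0],[-12.9,-39.9,-16,0],[-12.9,-39.9,-16,0]]}'
```

```text
t: 14.28
eef_pos: [511.9, -366.7, 3.5]
orientation: [0.0, 0.993, 0.122, 0.0]
wrist_force: [0.6, 0.1, 0.6]
gripper_width: 85.0
grip_force: 0.0
```

```bash
python3 -m jog '{"motion": [[0,0,0,0],[0,0,0,0],[0,0,0,0],[0,0,0,0],[0,0,0,0],[0,0,0,0],[0,0,0,0],[0,0,0,0]]}' 3 25; python3 -m jog '{"motion": [[0,0,2,0],[0,0,6,0],[0,0,11,0],[0,0,16,0],[0,0,16,0]]}';  python3 - <<'E'
from station import arm
import cv2
cv2.imwrite("pics/w1.png",arm.capture("wrist")["frame"])
E
```

```text
t: 15.28
eef_pos: [512.1, -366.8, 4.2]
orientation: [0.0, 0.993, 0.122, 0.0]
wrist_force: [-0.0, -0.2, 5.2]
gripper_width: 38.9
grip_force: 25.4
t: 15.9
eef_pos: [513.7, -368.1, 168.0]
orientation: [0.003, 0.993, 0.122, 0.003]
wrist_force: [0.1, -0.0, -1.6]
gripper_width: 38.8
grip_force: 25.3
```

View pics/w1.png

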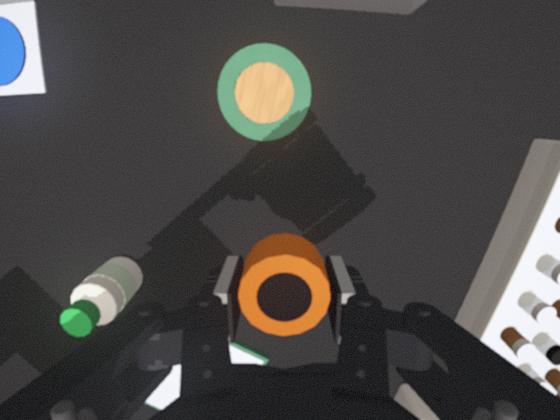

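The wrist view shows the pot at (284,285), gripped centrally and upright.

```bash
python3 -m jog '{"motion": [[0.5,4,0,0],[1.1,9,0,0],[1.8,14,0,0],[2.5,19,0,0],[3.1,24,0,0],[3.8,29,0,0],[4.4,34,0,0],[4.9,38,0,0],[4.9,38,-4,0],[4.9,38,-8,0],[4.9,38,-10,0],[4.9,38,-10.5,0],[4.9,38,-10.5,0],[4.9,38,-10.6,0],[4.9,38,-10.6,0]]}'
```

```text
t: 17.82
eef_pos: [560.4, 13.4, 56.9]
orientation: [0.0, 0.993, 0.122, -0.0]
wrist_force: [-0.3, -0.4, -0.1]
gripper_width: 38.9
grip_force: 25.8
```

```bash
python3 -m jog '{"motion": [[0,0,0,0],[0,0,0,0],[0,0,0,0],[0,0,0,0],[0,0,0,0]]}' 8.5; python3 -m jog '{"motion": [[0,0,3,0],[0,0,6,0],[0,0,11,0],[-2,4,11,10],[-2,9,11,20],[-2,14,11,30],[-2,19,11,40],[-2,24,11,50],[-2.2,29,11,60],[-2.5,34,11,70],[-2.5,35.8,11,80],[-2.5,35.8,11,90],[-2.5,35.8,11,90],[-2.5,35.8,11,90]]}'
python3 - <<'E'
from see import *
C=look(); cv2.imwrite("pics/top2.png",C['top']['frame'][100:300,60:460].repeat(2,0).repeat(2,1))
for k in C: print(find(C[k],'beaker',(640,33),3),find(C[k],'pot',(561,14),53),find(C[k],'jar',(561,13.5),3),find(C[k],'yellow',(536,371)),find(C[k],'green',(386.6,-222)),k)
E
```

```text
t: 18.45
eef_pos: [560.8, 13.5, 57.4]
orientation: [0.0, 0.993, 0.122, 0.0]
wrist_force: [-0.1, 0.3, -0.3]
gripper_width: 85.2
grip_force: 0.0
t: 20.2
eef_pos: [535.7, 371.2, 167.3]
orientation: [0.0, 0.617, 0.787, -0.0]
wrist_force: [0.3, 0.2, 0.4]
gripper_width: 85.2
grip_force: 0.0
(array([641.5,  31.9]), 0.87) (array([560.2,  13.9]), 0.94) (array([549.3,  12.6]), 0.39) (array([536.2, 371.8]), 0.91) (array([ 386.4, -221.5]), 0.69) top
(array([640.4,  32.3]), 0.93) (array([556.1,  14. ]), 0.49) (array([557.7,  15.1]), 0.66) (array([535.3, 370.1]), 0.88) (array([ 387. , -224.2]), 0.99) side
```

View pics/top2.png

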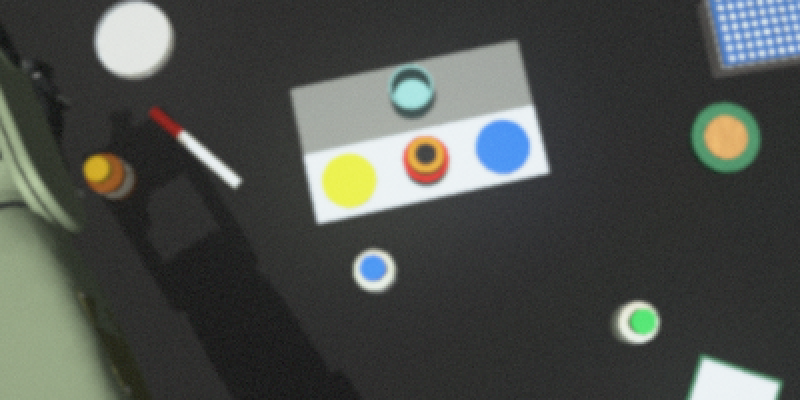

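The top view shows the pot on the jar at (427,155), the beaker behind it at (411,90), and both discs still free. Next is the amber bottle.

```bash
python3 -m jog '{"motion": [[0,0,-4,0],[0,0,-8,0],[0,0,-12,0],[0,0,-14.4,0],[0,0,-14.4,0],[0,0,-14.4,0]]}'; python3 -m jog '{"motion": [[0,0,0,0],[0,0,0,0],[0,0,0,0],[0,0,0,0],[0,0,0,0],[0,0,0,0],[0,0,0,0],[0,0,0,0]]}' 3.5 35; python3 -m jog '{"motion": [[0,0,2,0],[0,0,6,0],[0,0,10,0],[0,0,10,0]]}'
```

```text
t: 21.05
eef_pos: [536.6, 371.8, 24.6]
orientation: [0.0, 0.616, 0.788, 0.001]
wrist_force: [0.5, -0.0, 0.7]
gripper_width: 85.0
grip_force: 0.0
t: 22.05
eef_pos: [536.1, 371.8, 24.5]
orientation: [0.0, 0.616, 0.788, 0.001]
wrist_force: [-0.4, -0.8, 5.4]
gripper_width: 43.4
grip_force: 36.1
t: 22.55
eef_pos: [537.5, 372.7, 126.8]
orientation: [0.001, 0.616, 0.788, 0.004]
wrist_force: [0.6, 0.8, -1.2]
gripper_width: 43.3
grip_force: 35.9
```

```bash
python3 -m jog '{"motion": [[0,-3,0,0],[0.1,-7,0,0],[0.2,-11.5,0,0],[0.3,-16,0,0],[0.4,-20.5,0,0],[0.5,-24.5,0,0],[0.5,-26.9,0,0],[0.5,-26.9,0,0],[0.5,-26.9,-4,0],[0.5,-26.9,-7,0],[0.5,-26.9,-9,0],[0.5,-26.9,-9.3,0],[0.5,-26.9,-9.3,0],[0.5,-26.9,-9.4,0],[0.5,-26.9,-9.4,0]]}'
```

```text
t: 24.42
eef_pos: [540.4, 103.4, 29.5]
orientation: [-0.0, 0.615, 0.788, 0.0]
wrist_force: [-2.1, 1.8, 3.9]
gripper_width: 43.4
grip_force: 37.5
```

```bash
python3 -m jog '{"motion": [[0,0,0,0],[0,0,0,0],[0,0,0,0],[0,0,0,0],[0,0,0,0]]}' 8.5; python3 -m jog '{"motion": [[0,0,3,0],[0,0,7,0],[0,0,11,0],[-3,0,13,0],[-7,-2,13,0],[-10.4,-3.7,13,0],[-10.4,-3.7,13,0],[-10.4,-3.7,13,0]]}'
python3 - <<'E'
from see import *
C=look()
for k in C: print(find(C[k],'blue',(436.5,64.5)),find(C[k],'yellow',(541,101.5),6),k)
E
```

```text
t: 25.05
eef_pos: [540.7, 102.4, 29.3]
orientation: [0.0, 0.616, 0.788, 0.0]
wrist_force: [-0.3, -0.1, 1.2]
gripper_width: 84.9
grip_force: 0.0
t: 26.05
eef_pos: [437.6, 65.6, 159.7]
orientation: [0.001, 0.616, 0.788, 0.001]
wrist_force: [0.6, -0.6, -0.7]
gripper_width: 84.9
grip_force: 0.0
None (array([550.2, 101.6]), 0.27) top
(array([436.5,  63.9]), 0.8) (array([542. , 103.1]), 0.72) side
```

```bash
python3 -m jog '{"motion": [[0,-0.1,-4,0],[0,-0.1,-8,0],[0,-0.1,-12,0],[0,-0.1,-13.5,0],[0,-0.1,-13.5,0],[0,-0.1,-13.5,0]]}'; python3 -m jog '{"motion": [[0,0,0,0],[0,0,0,0],[0,0,0,0],[0,0,0,0],[0,0,0,0],[0,0,0,0],[0,0,0,0],[0,0,0,0]]}' 3.5 35; python3 -m jog '{"motion": [[0,0,2,0],[0,0,6,0],[0,0,10,0],[0,0,10,0]]}'
```

```text
t: 26.9
eef_pos: [437.8, 64.7, 24.8]
orientation: [0.001, 0.615, 0.788, 0.001]
wrist_force: [0.2, 0.0, -0.0]
gripper_width: 85.1
grip_force: 0.0
t: 27.9
eef_pos: [436.9, 64.5, 25.1]
orientation: [0.0, 0.616, 0.788, 0.0]
wrist_force: [-0.8, -0.8, 5.5]
gripper_width: 43.5
grip_force: 35.4
t: 28.4
eef_pos: [438.7, 64.7, 127.0]
orientation: [0.003, 0.616, 0.788, 0.003]
wrist_force: [0.3, -0.3, -1.5]
gripper_width: 42.8
grip_force: 36.3
```

```bash
python3 -m jog '{"motion": [[0,-3,0,0],[0,-7,0,0],[0,-11,0,0],[1.5,-13.9,0,0],[5,-13.9,0,0],[9,-13.9,0,0],[12.5,-13.9,0,0],[14.8,-13.9,0,0],[14.8,-13.9,0,0],[14.8,-13.9,-4,0],[14.8,-13.9,-7,0],[14.8,-13.9,-9,0],[14.8,-13.9,-9.3,0],[14.8,-13.9,-9.3,0],[14.8,-13.9,-9.4,0],[14.8,-13.9,-9.4,0]]}'
```

```text
t: 30.4
eef_pos: [584.0, -74.5, 30.3]
orientation: [-0.0, 0.616, 0.788, -0.0]
wrist_force: [-1.0, -0.0, 1.8]
gripper_width: 42.7
grip_force: 37.3
```

```bash
python3 -m jog '{"motion": [[0,0,0,0],[0,0,0,0],[0,0,0,0],[0,0,0,0],[0,0,0,0]]}' 8.5; python3 -m jog '{"motion": [[0,0,3,0],[0,0,7,0],[0,0,11,0],[-2,-4,14,0],[-5,-9,14,0],[-8,-14,14,0],[-11,-19,14,0],[-14,-24,14,0],[-17,-29,14,0],[-19,-34,14,0],[-19,-34,14,0],[-19,-34,14,0]]}'
python3 - <<'E'
from see import *
C=look(); cv2.imwrite("pics/top3.png",C['top']['frame'][90:290,80:480].repeat(2,0).repeat(2,1));cv2.imwrite("pics/side3.png",C['side']['frame'][140:290,160:360].repeat(4,0).repeat(4,1))
for k in C: print(k,*[(n,find(C[k],n,*a)) for n,a in {'blue':((585,-74.4),6),'yellow':((541,101.5),6),'jar':((561,14),3),'pot':((560,14),53),'beaker':((640,33),3),'green':((387,-222),0)}.items()],sep='\n')
E
```

```text
t: 31.02
eef_pos: [584.7, -74.5, 30.3]
orientation: [0.0, 0.616, 0.788, 0.0]
wrist_force: [-0.0, 0.2, -0.2]
gripper_width: 84.7
grip_force: 0.0
t: 32.52
eef_pos: [394.6, -414.1, 170.1]
orientation: [-0.0, 0.616, 0.788, 0.0]
wrist_force: [-0.9, 0.2, 0.1]
gripper_width: 85.1
grip_force: 0.0
top
('blue', (array([585. , -74.4]), 0.48))
('yellow', (array([541. , 101.2]), 0.98))
('jar', (array([547.6,  14. ]), 0.31))
('pot', (array([556.9,  14. ]), 0.77))
('beaker', (array([641.6,  31.8]), 0.85))
('green', (array([ 386. , -221.4]), 0.66))
side
('blue', (array([585.8, -75.3]), 0.85))
('yellow', (array([542. , 102.9]), 0.71))
('jar', (array([557.7,  15.9]), 0.69))
('pot', (array([554.1,  19.8]), 0.49))
('beaker', (array([640.5,  31.8]), 0.94))
('green', (array([ 386.8, -224.1]), 0.99))
```

View pics/top3.png

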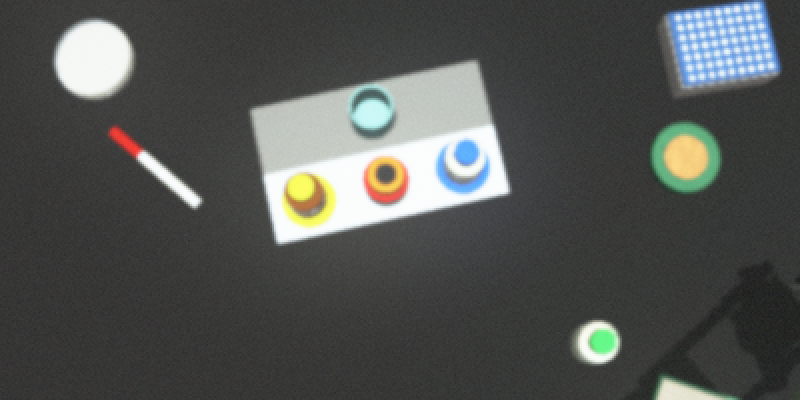

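View pics/side3.png

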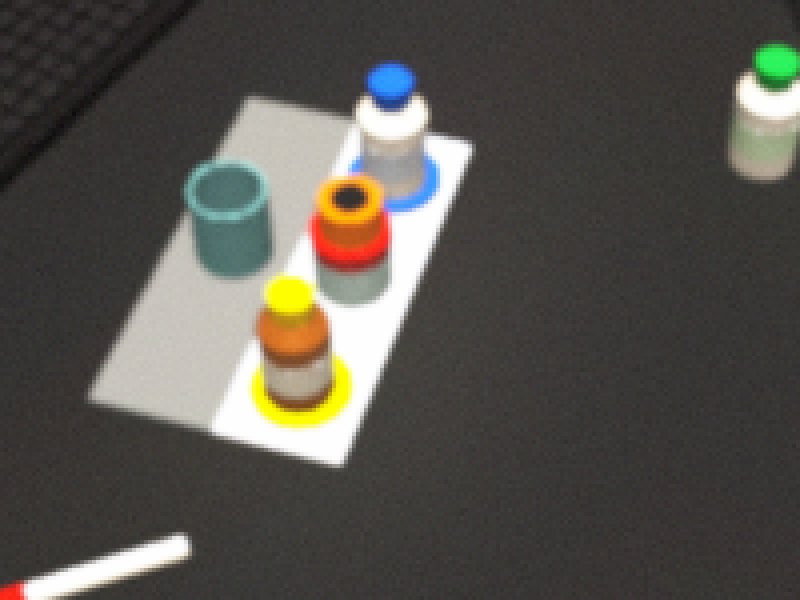

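The top and side views show both bottles upright on their discs, the pot centred on the jar lid (side view 349 against 350), and the beaker behind the jar. The green bottle hasn't moved and the gripper is clear. The low pot and jar ratios come from the parts hiding each other.

```bash
python3 -c "
from station import arm
print(arm.sign_off())"
```

```text
the job is handed in; nothing more can be done
None
```

I handed the job in at about 33 s of the 120 s, with all five items standing upright in place, the gripper clear and the green-capped bottle unmoved; the last camera check supports this, but the hand-in returned no verdict.

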